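Drift the drain fitting out of a tea tray

ROBOT

A 7-joint arm with a two-finger parallel gripper is mounted at the origin on the work surface. World frame = base frame: x ahead of the robot, y to its left, z up, the work surface at z = 0. Lengths are in m, angles in degrees, forces in N, time in s.
With the tool pointing down it reaches from about 0.4 to 0.85 m from the base axis. Payload 4.5 kg.
Tool frame: the origin (TCP) lies midway between the tips of the shut fingers; the grasp point (between the pads) lies 19 mm behind it; z points along the fingers, y is the direction in which the jaws open and shut (so a half turn about z gives the same grasp; the last joint's range is limited). The gripper opens to 85 mm and grips with 20 to 120 N. Pads are 22 mm wide; open, the fingers measure 114 mm over their backs; the gripper's body (76 mm by 85 mm) begins 54 mm behind the grasp point. The pads swing forward as they close: fully open they stand 13 mm farther back than shut.
Start: joints at [71.494, 39.483, -11.15, 89.685, 9.013, 51.709, -12.324], TCP at [0.218, -0.586, 0.231] pointing down, gripper open.
Joint ranges: [-172.22, 172.22], [-26.19, 119.32], [-84.43, 86.54], [7.71, 146.69], [-57.33, 237.33], [2.42, 119.75], [-152.13, 152.13]. Speed limits (degrees/s): [147.25, 147.25, 180, 180, 180, 180, 180].

INTERFACE

Orientations are given as a 3x3 rotation matrix whose columns are the frame's x, y, z axes.
In Python, from plant import r gives the robot as it stands.
- The arm moves only by the tool jog_arm, never from a script. Its argument "rows" is a list of rows, each a list of 7 numbers: the shift along the tool's x, y, z in cm, then the turn, a rotation vector about the tool's x, y, z in degrees, then the finger opening in cm, from 0 to 8.54. In form: [[x, y, z, rx, ry, rz, gripper], ...]. A call has 1 to 5 rows; each row shifts and turns the pose as measured when the row begins, along the tool's axes as they then stand; what a row does not reach is not made up. A row lasts 1/8 s, in which the tool goes at most 62.5 mm and 10.7 degrees, less where a joint would pass 70% of its speed; a pose out of reach is approached as far as the arm can. A call with a gripper value outside its range is refused whole. The fingers move at their own pace and stop on an object; "force" is the grip in N (left out, the last holds). Time passes only in rows, so rows that do not move let the fingers close. It gives the time, the measured TCP pose, the force and the opening at its end, in the units of the state.
- r.sense(): the state, without advancing time (a new reading comes with each control period).
- r.capture(name): name is "scene" or "top"; returns (picture, depth): 384x512x3 uint8, red, green, blue; 384x512 float32, m along the optical axis (not along the pixel's ray), 0 where there is no reading.
- r.camera_params(name): a dict with "fx", "fy", "cx", "cy" (pixels), "distortion" ([k1, k2, p1, p2, k3] as OpenCV has them; the pictures are not rectified), "rvec" (rotation vector, rad) and "tvec" (3), from world to camera coordinates, as OpenCV has them. Camera axes: x right, y down, z forward; pixel columns grow to the right and rows downward; lengths in m; the calibration is good to about 2 mm. A picture is of the moment at which its call begins. camera_params takes no time and is no camera call.
- r.sign_off(): hands the job in, once; it reports no verdict.
Trained networks look in the newest picture that a camera, given by its name, has taken for a name from the list of things; names that differ only in an ending like _2 or _b are one class to them, and where a whole thing is asked for, a point or a joint stands for the part that bears it (a point fixed in the world has none). Each returns a list of dicts, best first, with "score" (0 to 1); they miss things now and then, are a little off and sometimes report something else, mostly with a low value. They report only what shows in the picture. A call takes as long as a camera call.
- r.search_frame(camera, thing): "position" ([x, y, z] in m, in world coordinates, good to about 4 mm: the middle of the surface that is visible of it).
- r.cut_out(camera, thing): "mask" (384x512 bool, what is visible of it).
- r.pinpoint(camera, thing): "position" ([x, y, z] in m, in world coordinates, good to about 4 mm: a listed point, or the origin of a listed thing).
The state is a dict: "clock": time; "q": joint angles; "joint_vel": joint speeds; "effort": joint torques, N m; "tool_pos": TCP position; "ee_rot": TCP orientation; "force": force on the tool from outside, world axes, zero at the start; "wrist_torque": the same for the moment, N m; "width": opening from 0.0 (shut) to 1.0 (fully open).
Only numpy, scipy, OpenCV 4.12 (cv2) and the standard library are available. Lean on these libraries where they do the work, as an engineer would, in place of code of your own. Each camera call takes 0.05 s, during which the arm holds its last target.

TASK

The golden carved tea tray is up on its risers so that its brass drain fitting can come out before polishing. Take the brass drift with the pale wooden handle from the rack, feel gently with its end for the hole in the brass rosette over the drain (the rosette was set by eye, so its hole is a little off), and push the fitting steadily down through its tight rubber seal until it drops into the steel dish beneath, without bearing hard on rosette, lacquer or fitting. Then hang the drift back upright in its empty hole in the rack, and leave the dish and everything else on the bench where it is.

Things in the scene. Friction and masses are not known exactly. Their poses are not given: they have to be found in the camera images.
- tray: Golden lacquered tea tray, fixed: slab 230 x 360 x 40 mm (x, y, z), underside 90 mm and top face 130 mm above the bench, with a raised edge all round 14 mm wide and 10 mm high. Two plywood risers 50 mm wide carry it at its y = -150 and +150 mm; between them it is open below. Origin at bench level under the slab's centre.
- bore (a point): Axis of the drain bore at the tray's top face; the bore, 28 mm wide, runs straight down 40 mm. A round brass rosette 50 mm across, 4 mm thick, with beads near its edge, is fixed over it (its face is 134 mm above the bench). The rosette's round hole, 13.2 mm wide, was placed by eye: its centre is up to 4.5 mm off this point along the tray's x and y; that offset is not measured.
- outlet (a point): Lower end of the bore, on its axis, at the tray's underside (90 mm above the bench). In the lowest 10 mm of the bore four spring-backed rubber seal pads grip the fitting's sleeve with a drag of roughly 7 to 17 N; the fitting slides under a steady push and drops free when its top is within 2 mm of this level. The rosette and seal count as parts of the tray.
- fitting: Brass drain fitting, about 140 g, 55 mm tall, pressed up into the bore from below. Origin at the centre of its lower end, z up. From there: hose barb 14 mm across, 22 mm; flange 39 mm across, 5 mm, up to 4 mm below the tray's underside, so it only comes out downwards; sleeve 27 mm across, 28 mm, its flat top with strainer holes 12 to 16 mm below the tray's top face.
- fitting_mid (a point): Middle of the fitting's length, on its axis, 27 mm above its lower end.
- dish: Loose round steel dish on the bench under the bore, 112 mm across, 26 mm deep, floor 4 mm thick. Origin at the centre of its underside.
- rack: Fixed wooden block 170 x 56 x 90 mm (x, y, z), origin at the centre of its underside, with three upright holes 20 mm wide and 82 mm deep at x = -55, 0 and +55 mm along its own x. Each holds one drift.
- drift: The drift to use: brass shank 12 mm across, 75 mm long, flat end; brass collar 28 mm across, 6 mm thick; pale wooden handle 22 mm across, 54 mm long, with two brass rings. 135 mm in all, about 180 g. Origin at the centre of the shank's lower end, z up. It hangs by its collar on the rack's top in one of the holes, lower end 15 mm above the bench, with 4 mm of play round it.
- drift_thin: Leave alone: steel drift with an 8 mm shank and red handle, otherwise of the same sizes, in the rack.
- drift_thick: Leave alone: steel drift with an 18 mm shank and black handle, otherwise of the same sizes, in the rack.
- mallet: Leave alone: dark wooden carver's mallet standing on its head, 80 mm across, 213 mm tall. Origin at the centre of its underside.
- wax: Leave alone: yellow wax tin, 72 mm across, 38 mm tall. Origin at the centre of its underside.
- brush: Leave alone: brush lying on the bench. Origin at the middle of its underside.
- sander: Leave alone: cork sanding block 110 x 60 x 42 mm. Origin at the centre of its underside.
- teacup: Leave alone: white teacup, 68 mm across, 48 mm tall. Origin at the centre of its underside.

How it is judged (in metres and radians):
On the way, in this order (a step that is already met when the one before it is completed fails the run):
1. the drift, standing in the bore from above, has pushed the fitting down by about a third of its sleeve (z of fitting in the frame of tray between 0.036 and 0.05 m and contact force between drift and fitting above 2 N and horizontal distance between drift and bore below 0.01 m and z of drift in the frame of tray below 0.115 m).
2. the fitting has left the bore and dropped in the dish (z of fitting_mid in the frame of tray below 0.05 m and horizontal distance between fitting_mid and dish below 0.052 m), for 0.2 s.
At the end, for the whole second after the job is handed in: The fitting lies at rest in the steel dish (its middle below 45 mm and within 52 mm of the dish's axis), and the drift hangs by its collar in its empty hole of the rack, let go, upright within 0.12 rad, its lower end no higher than 20 mm (height (world z) of fitting_mid below 0.045 m and horizontal distance between fitting_mid and dish below 0.052 m and linear speed of each of fitting, drift below 0.03 m/s and y of drift in the frame of rack between -0.007 and 0.007 m and x of drift in the frame of rack between -0.065 and 0.065 m and height (world z) of drift below 0.02 m and angle between drift's own z axis and vertical below 0.12 rad); the robot touches nothing.
It fails at once if the drift bears on the tray (rosette, lacquer or bore) with more than 20 N (contact force between drift and tray above 20 N).
It fails at once if the drift is forced against the fitting with more than 30 N (contact force between drift and fitting above 30 N).
It fails at once if the gripper or arm leans on the tray with more than 5 N (contact force between any of the fingers, the arm and tray above 5 N).
It fails at once if the dish is shifted by more than 20 mm (distance of dish from where it was at the start of the episode above 0.02 m).
It fails at once if something else on the bench or another drift is disturbed by more than 20 mm (distance of any of mallet, wax, brush, sander, teacup, drift_thin, drift_thick from where it was at the start of the episode above 0.02 m).
It also fails if it takes over 72 s, if anything falls off the work surface, if the arm or the gripper's body presses on something with over 40 N, if the wrist force passes 120 N, or if a joint passes its speed limit or range.

## Working session

There is one attempt and no reset: what is moved stays moved. The work goes in short steps, Python scripts to look and compute and a tool call to move; the robot and the scene stay as the last step left them, time stands still between calls to the robot, and variables do not carry over. Pictures are saved under pics/ and viewed, and the job is handed in when it is done.

Besides the shell and the picture viewer there is one more tool, called after "Request:" as name([rows], argument=value, ...), one row to a line, values as JSON. jog_arm: Moves the arm, as the interface text tells. Its arguments: {"type":"object","properties":{"rows":{"type":"array","items":{"type":"array","items":{"type":"number"}}},"force":{"type":"number"}},"required":["rows"]}

```bash
ls; mkdir -p pics
python3 - <<'E'
from plant import r
import cv2, numpy as np
print(r.sense())
for c in("scene","top"):
    p,d=r.capture(c); cv2.imwrite(f"pics/{c}0.png",p[:,:,::-1]); np.save(f"pics/{c}0.npy",d)
    print(c,r.camera_params(c))
    for t in ["drift","rack","bore","tray","dish","fitting"]:
        try:
            print(t,[(np.round(x["position"],4).tolist(),round(x["score"],2)) for x in r.pinpoint(c,t)[:3]])
        except Exception as e: print(t,e)
E
```

```text
pics
{'clock': 0.0, 'q': array([ 71.4951025 ,  39.53475719, -11.145056  ,  89.74676489,
         9.01318632,  51.71053259, -12.32493588]), 'joint_vel': array([-0.01985989,  0.02629548, -0.14146334,  0.05820299,  0.07011976,
       -0.01349021, -0.06478274]), 'effort': array([ 1.26968185e-03, -5.39625871e+01, -1.26676999e+00, -1.58546823e+01,
        9.00511164e-03,  9.55248135e-03,  4.35932719e-06]), 'tool_pos': array([ 0.21799554, -0.58502915,  0.23045822]), 'ee_rot': array([[ 9.36998922e-01,  3.49331320e-01, -8.05918464e-04],
       [ 3.49332219e-01, -9.36997311e-01,  1.74363349e-03],
       [-1.46037644e-04, -1.91531599e-03, -9.99998155e-01]]), 'force': array([ 0.56758373, -0.04228444, -0.1843321 ]), 'wrist_torque': array([ 0.04089494,  0.0047122 , -0.01004179]), 'width': 1.0046778732343058}
scene {'fx': 397.7621425060126, 'fy': 397.7621425060126, 'cx': 252.06414800363962, 'cy': 184.36554863733397, 'distortion': array([-0.00941265,  0.        ,  0.        ,  0.        ,  0.        ]), 'rvec': array([ 1.91926902,  1.29006103, -0.65293745]), 'tvec': array([-0.2682556 , -0.24115318,  1.55609048])}
drift [([0.7532, 0.2162, 0.0028], 0.61), ([0.7689, -0.043, 0.0013], 0.19)]
rack [([0.5371, -0.3368, -0.0032], 0.73)]
bore [([0.5386, 0.0341, 0.1282], 0.92)]
tray [([0.5469, 0.084, 0.0049], 0.69)]
dish [([0.5396, 0.0375, 0.1284], 0.57), ([0.5338, 0.038, -0.0029], 0.48)]
fitting []
top {'fx': 402.2771233490803, 'fy': 402.2771233490803, 'cx': 249.51805923118508, 'cy': 188.72305998386406, 'distortion': array([-0.09031194,  0.        ,  0.        ,  0.        ,  0.        ]), 'rvec': array([ 2.16694763, -2.15307361,  0.13626553]), 'tvec': array([0.05514948, 0.59931193, 1.12267092])}
drift [([0.5378, -0.3404, 0.0114], 0.45)]
rack [([0.5396, -0.3357, 0.0024], 0.96)]
bore [([0.5389, 0.0333, 0.1283], 0.87)]
tray [([0.5445, 0.0873, -0.002], 0.74)]
dish [([0.5414, 0.0342, 0.1263], 0.28)]
fitting [([0.5344, 0.0357, 0.0613], 0.6)]
```

View pics/scene0.png

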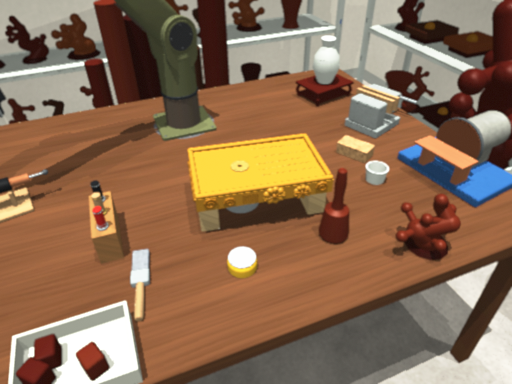

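View pics/top0.png

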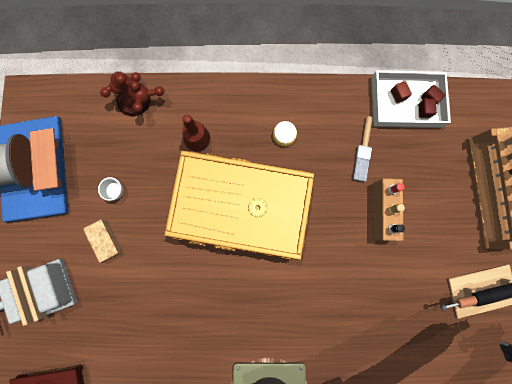

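```bash
cat > h.py <<'E'
from plant import r
import cv2, numpy as np
def cam(c):
    P=r.camera_params(c); K=np.array([[P["fx"],0,P["cx"]],[0,P["fy"],P["cy"]],[0,0,1]]); R=cv2.Rodrigues(P["rvec"])[0]
    return K,P["distortion"],R,np.array(P["tvec"]),np.array(P["rvec"])
def ray(c,u,v,z):
    K,D,R,t,_=cam(c); n=cv2.undistortPoints(np.array([[[u,v]]],float),K,D)[0,0]
    d=R.T@np.array([n[0],n[1],1]); o=-R.T@t
    return o+d*(z-o[2])/d[2]
def proj(c,X):
    K,D,R,t,rv=cam(c); return cv2.projectPoints(np.array(X,float).reshape(-1,1,3),rv,t,K,D)[0].reshape(-1,2)
def cloud(c,d):
    K,D,R,t,_=cam(c); v,u=np.mgrid[:384,:512]
    n=cv2.undistortPoints(np.stack([u,v],-1).reshape(-1,1,2).astype(float),K,D).reshape(384,512,2)
    return (np.dstack([n*d[...,None],d])-t)@R
E
python3 - <<'E'
from h import *
im=cv2.imread("pics/top0.png"); sc=cv2.imread("pics/scene0.png")
a=cv2.resize(im[165:255,365:425],None,fx=6,fy=6,interpolation=cv2.INTER_CUBIC)
b=cv2.resize(im[185:231,235:281],None,fx=540/46,fy=540/46,interpolation=cv2.INTER_CUBIC)[:540]
cv2.imwrite("pics/crop1.png",np.hstack([a,b[:540,:420]]))
a=cv2.resize(sc[170:270,75:135],None,fx=5.5,fy=5.5,interpolation=cv2.INTER_CUBIC)
b=cv2.resize(sc[145:195,210:270],None,fx=7,fy=7,interpolation=cv2.INTER_CUBIC)
b=cv2.copyMakeBorder(b,0,a.shape[0]-b.shape[0],0,0,cv2.BORDER_CONSTANT)
cv2.imwrite("pics/crop2.png",np.hstack([a,b]))
for c in("top","scene"):
    X=cloud(c,np.load(f"pics/{c}0.npy"))
    for n,(x,y) in {"rack":(.54,-.337)}.items():
        m=(abs(X[...,0]-x)<.11)&(abs(X[...,1]-y)<.06)
        m1=m&(abs(X[...,2]-.09)<.008); pts=X[m1][:,:2].astype(np.float32)
        print(c,m1.sum(),cv2.minAreaRect(pts), X[m1].mean(0))
        m2=m&(X[...,2]>.125); 
        nl,L=cv2.connectedComponents(m2.astype(np.uint8))
        for i in range(1,nl):
            q=L==i
            if q.sum()>5: print(q.sum(),X[q].mean(0),X[q].max(0),X[q].min(0),np.argwhere(q).mean(0)[::-1])
    m=(abs(X[...,0]-.545)<.18)&(abs(X[...,1]-.087)<.24)&(X[...,2]>.11)
    print(cv2.minAreaRect(X[m][:,:2].astype(np.float32)))
    m=(abs(X[...,0]-.539)<.024)&(abs(X[...,1]-.034)<.024)
    print(np.percentile(X[m][:,2],[1,5,50,95,99]))
print(ray("top",257.5,207.5,.134))
E
```

```text
top 952 ((0.5383893847465515, -0.3365176022052765), (0.058071598410606384, 0.1722235232591629), 87.82494354248047) [ 0.53730741 -0.33174774  0.09095569]
83 [ 0.59304    -0.33465091  0.14589686] [ 0.60300325 -0.32662999  0.15527562] [ 0.58368146 -0.34804495  0.12505264] [398.39759036 186.87951807]
84 [ 0.53795237 -0.33297667  0.14575342] [ 0.54874194 -0.32397916  0.15741531] [ 0.52785177 -0.34617685  0.12537442] [398.53571429 207.6547619 ]
81 [ 0.48352182 -0.33167726  0.1458684 ] [ 0.49487072 -0.32331803  0.15515837] [ 0.4740562  -0.34553511  0.12522592] [398.7654321  228.40740741]
((0.5465956330299377, 0.08560645580291748), (0.3709815442562103, 0.24727991223335266), 80.56675720214844)
[0.11645726 0.12091317 0.13417248 0.1379108  0.13915659]
scene 700 ((0.5389725565910339, -0.33643871545791626), (0.05677326023578644, 0.17616857588291168), 88.45638275146484) [ 0.56245742 -0.33391311  0.08921003]
203 [ 0.519468   -0.33523431  0.14078718] [ 0.55272103 -0.32399338  0.15195073] [ 0.47789597 -0.34751195  0.12510178] [ 95.9408867 192.3546798]
121 [ 0.60070299 -0.33757927  0.14103609] [ 0.60812063 -0.32714617  0.15095965] [ 0.58563984 -0.34866932  0.12567414] [ 97.62809917 212.4214876 ]
((0.5532201528549194, 0.08298452943563461), (0.3658366799354553, 0.24019387364387512), 80.02938079833984)
[0.00171086 0.00368597 0.13279243 0.13518649 0.13609566]
[0.53747882 0.03807655 0.134     ]
```

View pics/crop1.png

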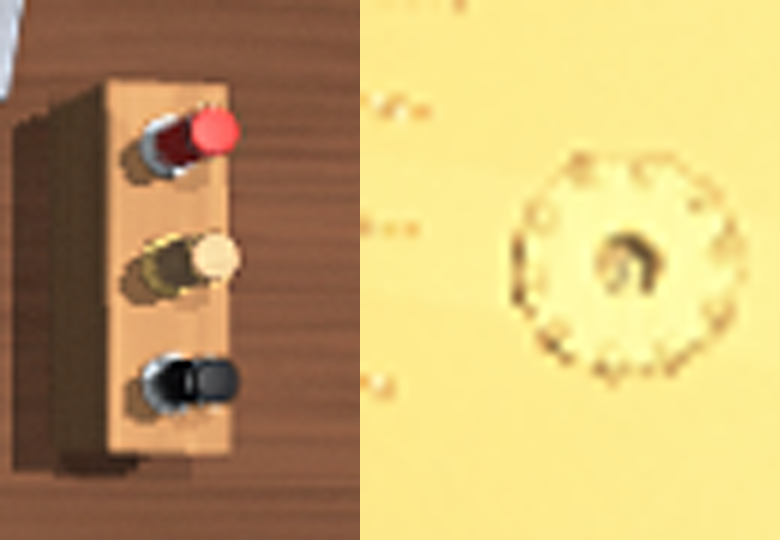

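View pics/crop2.png

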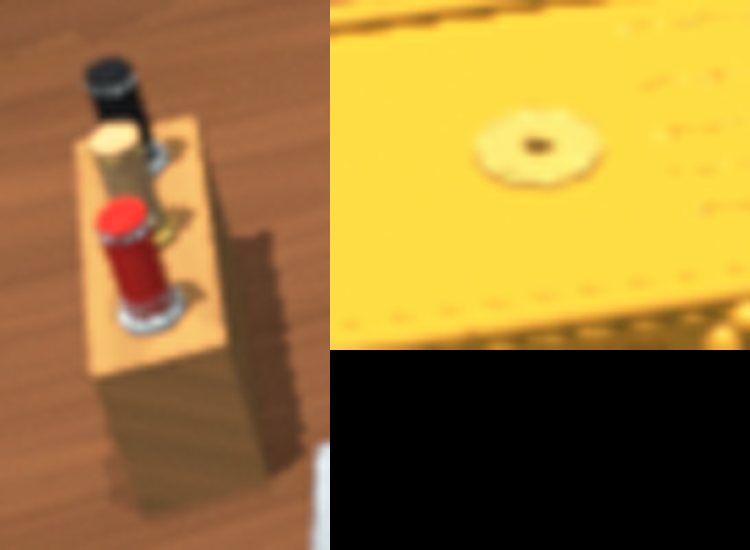

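```bash
cat >> h.py <<'E'
def tri(uv):  # dict cam->pix, least squares intersection
    A=np.zeros((3,3));b=np.zeros(3)
    for c,(u,v) in uv.items():
        o=ray(c,u,v,1.0);p=ray(c,u,v,0.0);d=(p-o)/np.linalg.norm(p-o);M=np.eye(3)-np.outer(d,d);A+=M;b+=M@o
    return np.linalg.solve(A,b)
def delta(target):  # world target TCP -> tool cm
    s=r.sense(); return np.round(np.array(s["ee_rot"]).T@(np.array(target)-s["tool_pos"])*100,2)
def st():
    s=r.sense(); print("t",round(s["clock"],2),"p",np.round(s["tool_pos"],4),"F",np.round(s["force"],1),"M",np.round(s["wrist_torque"],2),"w",round(s["width"],3)); print(np.round(s["ee_rot"],3).tolist()); return s
E
python3 - <<'E'
from h import *
print("hole",ray("top",257.4,206.9,.134),ray("scene",239.2,165.4,.134),tri({"top":(257.4,206.9),"scene":(239.2,165.4)}))
print("handle",ray("top",400.7,207.5,.15),ray("scene",95.4,195,.15),tri({"top":(400.7,207.5),"scene":(95.4,195)}))
for c in("top","scene"):
    print(proj(c,[[.538,-.335,.15],[.538,.035,.134]]))
    r.capture(c)
    for t in ("drift","bore","rack","outlet"):
        print(t,[(np.round(x["position"],4).tolist(),round(x["score"],2)) for x in r.pinpoint(c,t)[:3]])
print(delta([.538,-.337,.23]));st()
E
```

```text
hole [0.53905491 0.03834516 0.134     ] [0.54085805 0.03774266 0.134     ] [0.53915335 0.03831987 0.13274573]
handle [ 0.53805484 -0.33725344  0.15      ] [ 0.54323311 -0.33604941  0.15      ] [ 0.53841185 -0.33741103  0.14696738]
[[399.86488662 207.51813919]
 [258.67318473 207.30916284]]
drift [([0.5353, -0.3399, 0.0161], 0.67), ([0.5389, 0.0328, 0.13], 0.33)]
bore [([0.5387, 0.0337, 0.128], 0.67), ([0.5388, -0.3411, 0.0157], 0.37)]
rack [([0.5415, -0.3359, -0.0007], 0.82)]
outlet [([0.7276, -0.2809, -0.0051], 0.32)]
[[ 95.67689703 193.64837182]
 [237.89601707 165.0734118 ]]
drift [([0.6025, 0.4646, -0.0023], 0.45)]
bore [([0.5382, 0.0399, 0.1286], 0.87)]
rack [([0.5343, -0.335, -0.0003], 0.89)]
outlet [([0.5321, 0.0359, 0.0914], 0.62)]
[ 38.64 -12.13   0.13]
t 1.2 p [ 0.2184 -0.5857  0.2313] F [ 0.7 -0.1  0.2] M [ 0.01  0.02 -0.03] w 0.997
[[0.937, 0.349, 0.0], [0.349, -0.937, -0.0], [0.0, 0.0, -1.0]]
```

Request:
jog_arm([
  [5.5,-1.7,0,0,0,10.2,7],
  [5.5,-1.7,0,0,0,10.2,7],
], force=80)

```text
clock: 1.45
tool_pos: [0.3103, -0.5277, 0.2309]
ee_rot: [[1.0, -0.017, -0.003], [-0.017, -1.0, -0.003], [-0.003, 0.003, -1.0]]
force: [1.2, -0.1, -0.2]
width: 0.818
```

```bash
python3 -c "
from h import *
st();print(delta([.538,-.337,.23]))"
```

```text
t 1.45 p [ 0.3103 -0.5277  0.2309] F [ 1.2 -0.1 -0.2] M [-0.03 -0.07 -0.04] w 0.818
[[1.0, -0.017, -0.003], [-0.017, -1.0, -0.003], [-0.003, 0.003, -1.0]]
[ 22.45 -19.45  -0.03]
```

Request:
jog_arm([
  [4.5,-3.9,0,0,0,0,7],
  [4.5,-3.9,0,0,0,0,7],
  [4.5,-3.9,0,0,0,0,7],
  [4.5,-3.9,0,0,0,0,7],
  [3.5,-3,0,0,0,0,7],
])

```text
clock: 2.08
tool_pos: [0.5372, -0.3397, 0.2302]
ee_rot: [[1.0, -0.018, -0.0], [-0.018, -1.0, -0.005], [-0.0, 0.005, -1.0]]
force: [-0.1, -0.8, 0.4]
width: 0.824
```

```bash
python3 -c "
from h import *
st();print(delta([.538,-.337,.116]))"
```

```text
t 2.08 p [ 0.5372 -0.3397  0.2302] F [-0.1 -0.8  0.4] M [-0.02  0.01 -0.03] w 0.824
[[1.0, -0.018, -0.0], [-0.018, -1.0, -0.005], [-0.0, 0.005, -1.0]]
[ 0.08 -0.33 11.41]
```

Request:
jog_arm([
  [0.1,-0.3,3,0,0,0,7],
  [0,0,4,0,0,0,7],
  [0,0,3,0,0,0,7],
  [0,0,1.5,0,0,0,7],
  [0,0,0,0,0,0,7],
])

```text
clock: 2.7
tool_pos: [0.5463, -0.3308, 0.1132]
ee_rot: [[1.0, -0.006, 0.007], [-0.006, -1.0, -0.003], [0.007, 0.003, -1.0]]
force: [-0.2, 0.4, 0.4]
width: 0.818
```

```bash
python3 -c "
from h import *
st();print(delta([.538,-.337,.113]))
p,d=r.capture('scene'); cv2.imwrite('pics/s1.png',cv2.resize(p[130:270,60:200,::-1],None,fx=4,fy=4))"
```

```text
t 2.7 p [ 0.5463 -0.3308  0.1132] F [-0.2  0.4  0.4] M [ 0.03 -0.01  0.03] w 0.818
[[1.0, -0.006, 0.007], [-0.006, -1.0, -0.003], [0.007, 0.003, -1.0]]
[-0.83  0.63  0.02]
```

View pics/s1.png

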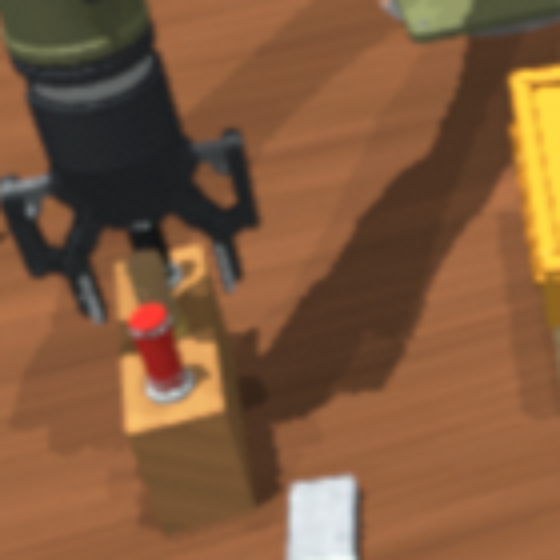

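The fingers straddle the pale handle in y; red drift is untouched in front (~(150,340) in the crop). The arm coasted 9 mm in x, which I correct before closing.

Request:
jog_arm([
  [-0.8,0.6,0,0,0,0,7],
  [0,0,0,0,0,0,7],
  [0,0,0,0,0,0,7],
])

```text
clock: 3.12
tool_pos: [0.5395, -0.3393, 0.1173]
ee_rot: [[1.0, -0.008, 0.013], [-0.008, -1.0, -0.007], [0.013, 0.007, -1.0]]
force: [-0.0, -0.0, 0.5]
width: 0.821
```

```bash
python3 -c "
from h import *
st();print(delta([.538,-.337,.113]))"
```

```text
t 3.12 p [ 0.5395 -0.3393  0.1173] F [-0.  -0.   0.5] M [0.01 0.04 0.05] w 0.821
[[1.0, -0.008, 0.013], [-0.008, -1.0, -0.007], [0.013, 0.007, -1.0]]
[-0.15 -0.24  0.42]
```

```bash
cat >> h.py <<'E'
def row(target,yaw=None):
    s=r.sense();R=np.array(s["ee_rot"]);zd=R.T@np.array([0,0,-1.]);w=np.degrees(np.cross([0,0,1],zd))
    if yaw is not None: # desired angle of tool x in world deg
        a=np.degrees(np.arctan2(R[1,0],R[0,0])); w[2]=-(yaw-a)
    d=R.T@(np.array(target)-s["tool_pos"])*100
    print("row",np.round(d,2).tolist(),np.round(w,2).tolist())
E
python3 -c "
from h import *
row([.538,-.337,.113],-1)"
```

```text
row [-0.15, -0.24, 0.42] [0.41, -0.77, 0.55]
```

Request:
jog_arm([
  [-0.15,-0.25,0.4,0.4,-0.75,0.5,5],
  [0,0,0,0,0,0,4],
])

```text
clock: 3.38
tool_pos: [0.5384, -0.3367, 0.1136]
ee_rot: [[1.0, -0.017, 0.0], [-0.017, -1.0, 0.0], [0.0, -0.0, -1.0]]
force: [-0.1, -0.1, 0.4]
width: 0.47
```

```bash
python3 -c "
from h import *
st();row([.538,-.337,.113],-1)"
```

```text
t 3.38 p [ 0.5384 -0.3367  0.1136] F [-0.1 -0.1  0.4] M [-0.01 -0.02 -0.02] w 0.47
[[1.0, -0.017, 0.0], [-0.017, -1.0, 0.0], [0.0, -0.0, -1.0]]
row [-0.04, 0.03, 0.06] [-0.01, -0.03, 0.01]
```

Aligned. Close.

Request:
jog_arm([
  [0,0,0,0,0,0,0.5],
  [0,0,0,0,0,0,0.5],
  [0,0,0,0,0,0,0.5],
  [0,0,0,0,0,0,0.5],
], force=90)

```text
clock: 3.88
tool_pos: [0.5385, -0.3367, 0.1137]
ee_rot: [[1.0, -0.017, 0.001], [-0.017, -1.0, -0.0], [0.001, 0.0, -1.0]]
force: [0.4, -0.5, 0.4]
width: 0.235
```

```bash
python3 -c "
from h import *
st();row([.538,-.337,.113],-1)
p,d=r.capture('scene'); cv2.imwrite('pics/s2.png',cv2.resize(p[130:270,60:200,::-1],None,fx=4,fy=4))"
```

```text
t 3.88 p [ 0.5385 -0.3367  0.1137] F [ 0.4 -0.5  0.4] M [ 0.01  0.07 -0.01] w 0.235
[[1.0, -0.017, 0.001], [-0.017, -1.0, -0.0], [0.001, 0.0, -1.0]]
row [-0.05, 0.03, 0.07] [0.01, -0.03, 0.03]
```

View pics/s2.png

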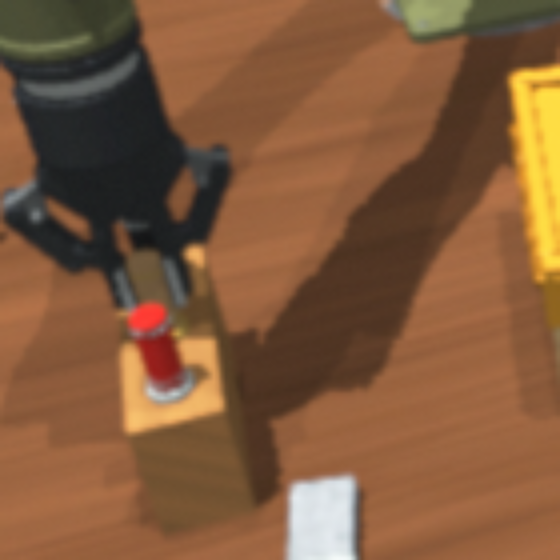

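Pads are on the handle (width 0.235 ≈ 20 mm). Lift straight up.

Request:
jog_arm([
  [0,0,-1,0,0,0,0.5],
  [0,0,-2.5,0,0,0,0.5],
  [0,0,-3,0,0,0,0.5],
  [0,0,-3,0,0,0,0.5],
  [0,0,-3,0,0,0,0.5],
])

```text
clock: 4.55
tool_pos: [0.5359, -0.3346, 0.2399]
ee_rot: [[1.0, -0.016, -0.008], [-0.016, -1.0, 0.005], [-0.008, -0.005, -1.0]]
force: [-0.1, 0.0, -1.8]
width: 0.236
```

```bash
python3 -c "
from h import *
st();row([.538,-.337,.27],-1)"
```

```text
t 4.55 p [ 0.5359 -0.3346  0.2399] F [-0.1  0.  -1.8] M [-0.03 -0.03  0.02] w 0.236
[[1.0, -0.016, -0.008], [-0.016, -1.0, 0.005], [-0.008, -0.005, -1.0]]
row [0.19, 0.22, -3.01] [-0.29, 0.44, 0.08]
```

Request:
jog_arm([
  [0.2,0,-3,-0.3,0.4,0,0.5],
  [0,-4,-0.5,0,0,0,0.5],
  [0,-5.5,0,0,0,0,0.5],
  [0,-5.5,0,0,0,0,0.5],
  [0,-5.5,0,0,0,0,0.5],
])

```text
clock: 5.18
tool_pos: [0.5421, -0.1313, 0.2799]
ee_rot: [[1.0, -0.027, 0.006], [-0.027, -1.0, -0.006], [0.007, 0.006, -1.0]]
force: [0.1, -0.3, -2.5]
width: 0.234
```

```bash
python3 -c "
from h import *
st();row([.539,.038,.275],-1)"
```

```text
t 5.17 p [ 0.5421 -0.1313  0.2799] F [ 0.1 -0.3 -2.5] M [ 0.04 -0.03 -0.  ] w 0.234
[[1.0, -0.027, 0.006], [-0.027, -1.0, -0.006], [0.007, 0.006, -1.0]]
row [-0.78, -16.92, 0.38] [0.36, -0.37, -0.57]
```

Request:
jog_arm([
  [-0.2,-5,0,0.3,-0.3,-0.3,0.5],
  [-0.2,-5,0,0,0,0,0.5],
  [-0.2,-4,0,0,0,0,0.5],
  [0,-1.5,0,0,0,0,0.5],
  [0,0,0,0,0,0,0.5],
])

```text
clock: 5.8
tool_pos: [0.5379, 0.0346, 0.2813]
ee_rot: [[1.0, -0.012, 0.002], [-0.012, -1.0, 0.002], [0.002, -0.002, -1.0]]
force: [-0.9, -0.0, -2.6]
width: 0.234
```

```bash
python3 -c "
from h import *
st();row([.539,.038,.275],-1)"
```

```text
t 5.8 p [0.5379 0.0346 0.2813] F [-0.9 -0.  -2.6] M [-0.06 -0.02  0.01] w 0.234
[[1.0, -0.012, 0.002], [-0.012, -1.0, 0.002], [0.002, -0.002, -1.0]]
row [0.1, -0.34, 0.63] [-0.12, -0.09, 0.29]
```

Settle above the rosette, then look at the drift end against the hole.

Request:
jog_arm([
  [0.1,-0.35,2,-0.1,-0.1,0.3,0.5],
  [0,0,1,0,0,0,0.5],
  [0,0,0,0,0,0,0.5],
  [0,0,0,0,0,0,0.5],
])

```text
clock: 6.3
tool_pos: [0.5399, 0.0306, 0.2516]
ee_rot: [[1.0, -0.027, 0.001], [-0.027, -1.0, -0.004], [0.001, 0.004, -1.0]]
force: [-0.7, 0.3, -1.8]
width: 0.237
```

```bash
python3 -c "
from h import *
s=st();row([.539,.038,.25],-1)
p,d=r.capture('scene'); p2,d2=r.capture('top')
a=cv2.resize(p[90:190,190:290,::-1],None,fx=4,fy=4,interpolation=cv2.INTER_CUBIC);b=cv2.resize(p2[160:260,210:310,::-1],None,fx=4,fy=4,interpolation=cv2.INTER_CUBIC)
cv2.imwrite('pics/s3.png',np.hstack([a,b]))
e=s['tool_pos']+np.array([0,0,-.0987]);print(e,proj('scene',[e,e+[0,0,.075],e+[0,0,.135],[.539,.038,.134]]))"
```

```text
t 6.3 p [0.5399 0.0306 0.2516] F [-0.7  0.3 -1.8] M [ 0.   -0.05 -0.04] w 0.237
[[1.0, -0.027, 0.001], [-0.027, -1.0, -0.004], [0.001, 0.004, -1.0]]
row [-0.11, -0.74, 0.15] [0.24, -0.08, -0.56]
[0.53992241 0.03055337 0.15285857] [[236.32861681 160.0760018 ]
 [235.1621238  135.99723837]
 [234.15237978 115.13726187]
 [239.0528272  165.02002607]]
```

View pics/s3.png

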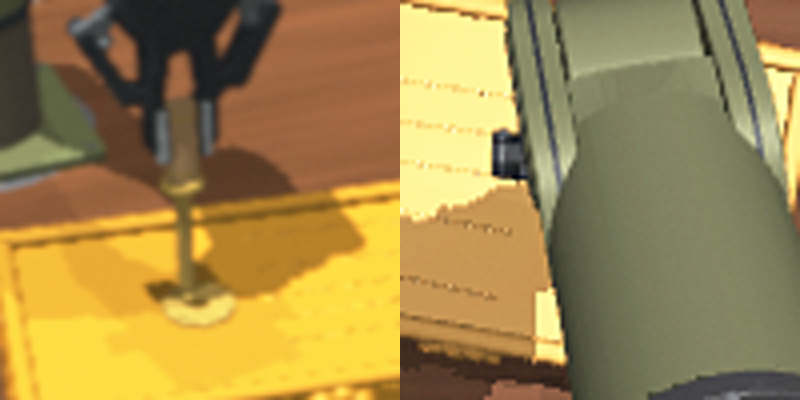

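Request:
jog_arm([
  [-0.1,-0.75,0,0.2,-0.1,-0.5,0.5],
  [0,0,0,0,0,0,0.5],
  [0,0,0,0,0,0,0.5],
])

```text
clock: 6.78
tool_pos: [0.5395, 0.0393, 0.2524]
ee_rot: [[1.0, -0.017, 0.001], [-0.017, -1.0, 0.0], [0.001, -0.0, -1.0]]
force: [-0.7, 0.5, -1.8]
width: 0.234
```

```bash
cat >> h.py <<'E'
def look(n):
    p,d=r.capture('scene')
    cv2.imwrite(f'pics/{n}.png',cv2.resize(p[130:190,200:280,::-1],None,fx=9,fy=9,interpolation=cv2.INTER_CUBIC))
E
python3 -c "
from h import *
s=st();row([.539,.038,.25],-1)
look('s4')
e=s['tool_pos']+np.array([0,0,-.0987]);print((proj('scene',[e,e+[0,0,.075],[.539,.038,.134]])-[200,130]+.5)*9)"
```

```text
t 6.78 p [0.5395 0.0393 0.2524] F [-0.7  0.5 -1.8] M [ 0.02 -0.02  0.06] w 0.234
[[1.0, -0.017, 0.001], [-0.017, -1.0, 0.0], [0.001, -0.0, -1.0]]
row [-0.05, 0.13, 0.24] [-0.02, -0.07, 0.03]
[[358.21926946 265.63335537]
 [348.93334965  48.98170273]
 [355.9754448  319.6802346 ]]
```

View pics/s4.png

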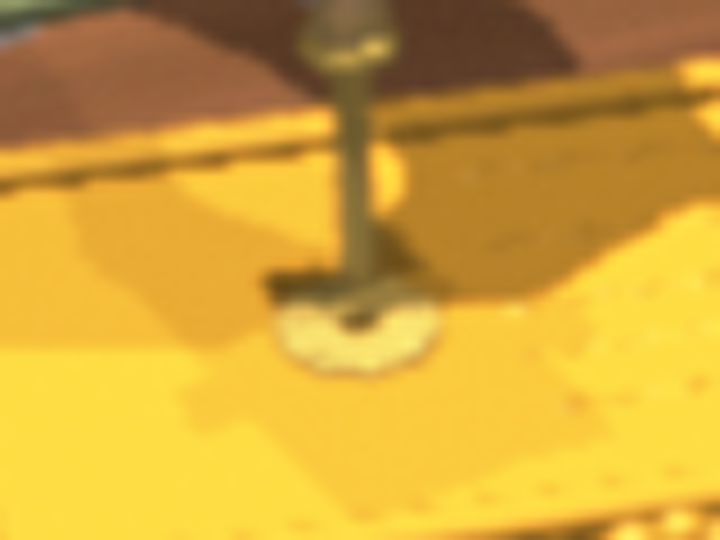

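Request:
jog_arm([
  [-0.05,0.1,0.5,0,0,0,0.5],
  [0,0,0.4,0,0,0,0.5],
  [0,0,0,0,0,0,0.5],
  [0,0,0,0,0,0,0.5],
])

```text
clock: 7.32
tool_pos: [0.5388, 0.0381, 0.2425]
ee_rot: [[1.0, -0.017, 0.001], [-0.017, -1.0, 0.0], [0.001, -0.0, -1.0]]
force: [0.7, -0.1, -1.9]
width: 0.235
```

```bash
python3 -c "
from h import *
s=st();row([.539,.038,.237],-1)
look('s5')
e=s['tool_pos']+np.array([0,0,-.0987]);print((proj('scene',[e,e+[0,0,.075],[.539,.038,.134]])-[200,130]+.5)*9)"
```

```text
t 7.33 p [0.5388 0.0381 0.2425] F [ 0.7 -0.1 -1.9] M [-0.03  0.06  0.04] w 0.235
[[1.0, -0.017, 0.001], [-0.017, -1.0, 0.0], [0.001, -0.0, -1.0]]
row [0.02, 0.01, 0.55] [-0.01, -0.03, 0.02]
[[354.96561087 292.57733165]
 [345.59122607  78.42627605]
 [355.9754448  319.6802346 ]]
```

View pics/s5.png

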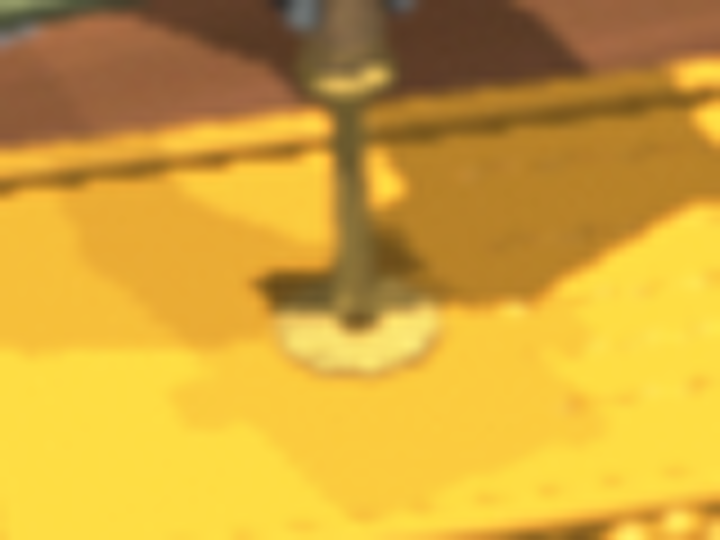

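Request:
jog_arm([
  [0,0,0.5,0,0,0,0.5],
  [0,0,0.2,0,0,0,0.5],
  [0,0,0,0,0,0,0.5],
])

```text
clock: 7.75
tool_pos: [0.5388, 0.0382, 0.235]
ee_rot: [[1.0, -0.017, 0.001], [-0.017, -1.0, 0.0], [0.001, -0.0, -1.0]]
force: [0.5, 0.4, -1.5]
width: 0.238
```

Request:
jog_arm([
  [0,0,0.15,0,0,0,0.5],
  [0,0,0,0,0,0,0.5],
])

```text
clock: 8.0
tool_pos: [0.5389, 0.0382, 0.2335]
ee_rot: [[1.0, -0.017, 0.001], [-0.017, -1.0, 0.0], [0.001, -0.0, -1.0]]
force: [-1.0, -0.7, -1.5]
width: 0.237
```

Request:
jog_arm([
  [0,0,0.1,0,0,0,0.5],
  [0,0,0,0,0,0,0.5],
])

```text
clock: 8.25
tool_pos: [0.5389, 0.0382, 0.2325]
ee_rot: [[1.0, -0.017, 0.001], [-0.017, -1.0, 0.0], [0.001, -0.0, -1.0]]
force: [0.5, -0.6, -1.6]
width: 0.235
```

Request:
jog_arm([
  [0,0,0.1,0,0,0,0.5],
  [0,0,0,0,0,0,0.5],
])

```text
clock: 8.5
tool_pos: [0.539, 0.0382, 0.2315]
ee_rot: [[1.0, -0.017, 0.001], [-0.017, -1.0, 0.0], [0.001, -0.0, -1.0]]
force: [-1.0, 0.4, -2.2]
width: 0.239
```

Request:
jog_arm([
  [0,0,0.1,0,0,0,0.5],
  [0,0,0,0,0,0,0.5],
])

```text
clock: 8.75
tool_pos: [0.539, 0.0382, 0.2304]
ee_rot: [[1.0, -0.017, 0.001], [-0.017, -1.0, 0.0], [0.001, -0.0, -1.0]]
force: [0.2, 0.2, -1.5]
width: 0.232
```

Request:
jog_arm([
  [0,0,0.1,0,0,0,0.5],
  [0,0,0,0,0,0,0.5],
])

```text
clock: 9.0
tool_pos: [0.539, 0.0382, 0.2293]
ee_rot: [[1.0, -0.017, 0.001], [-0.017, -1.0, 0.0], [0.001, -0.0, -1.0]]
force: [0.4, 0.4, -1.2]
width: 0.235
```

Request:
jog_arm([
  [0,0,0.1,0,0,0,0.5],
  [0,0,0.1,0,0,0,0.5],
  [0,0,0,0,0,0,0.5],
])

```text
clock: 9.38
tool_pos: [0.539, 0.0382, 0.2272]
ee_rot: [[1.0, -0.017, 0.001], [-0.017, -1.0, 0.0], [0.001, -0.0, -1.0]]
force: [-0.2, 0.1, -3.0]
width: 0.233
```

```bash
python3 -c "
from h import *
s=st();row([.539,.038,.237],-1)
look('s6')
e=s['tool_pos']+np.array([0,0,-.0987]);print((proj('scene',[e,e+[0,0,.075],[.539,.038,.134]])-[200,130]+.5)*9)"
```

```text
t 9.38 p [0.539  0.0382 0.2272] F [-0.2  0.1 -3. ] M [ 0.01  0.02 -0.01] w 0.233
[[1.0, -0.017, 0.001], [-0.017, -1.0, 0.0], [0.001, -0.0, -1.0]]
row [0.0, 0.02, -0.98] [-0.02, -0.07, 0.02]
[[357.26587284 334.40468457]
 [348.07292037 123.96356768]
 [355.9754448  319.6802346 ]]
```

View pics/s6.png

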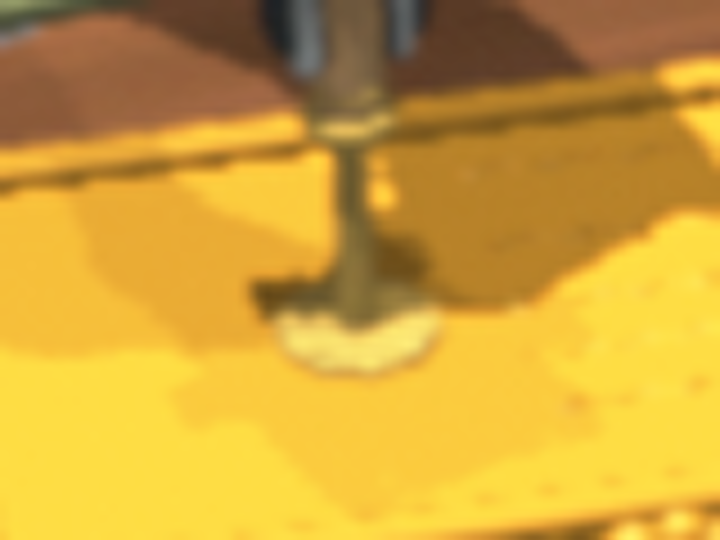

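The hole at (358,320) is now hidden by the shank, collar height matches the prediction: the tip has entered the rosette with no contact. Continue gently.

Request:
jog_arm([
  [0,0,0.2,0,0,0,0.5],
  [0,0,0.2,0,0,0,0.5],
  [0,0,0,0,0,0,0.5],
])

```text
clock: 9.8
tool_pos: [0.539, 0.0382, 0.2229]
ee_rot: [[1.0, -0.017, 0.001], [-0.017, -1.0, 0.0], [0.001, -0.0, -1.0]]
force: [0.2, -0.6, -1.8]
width: 0.235
```

Request:
jog_arm([
  [0,0,0.2,0,0,0,0.5],
  [0,0,0.1,0,0,0,0.5],
  [0,0,0,0,0,0,0.5],
])

```text
clock: 10.18
tool_pos: [0.539, 0.0382, 0.2196]
ee_rot: [[1.0, -0.017, 0.001], [-0.017, -1.0, 0.0], [0.001, -0.0, -1.0]]
force: [-0.1, 0.0, -2.3]
width: 0.235
```

Request:
jog_arm([
  [0,0,0.15,0,0,0,0.5],
  [0,0,0,0,0,0,0.5],
])

```text
clock: 10.42
tool_pos: [0.539, 0.0383, 0.2181]
ee_rot: [[1.0, -0.017, 0.001], [-0.017, -1.0, 0.0], [0.001, -0.0, -1.0]]
force: [-0.8, -0.5, -2.4]
width: 0.235
```

Request:
jog_arm([
  [0,0,0.15,0,0,0,0.5],
  [0,0,0,0,0,0,0.5],
])

```text
clock: 10.68
tool_pos: [0.539, 0.0382, 0.2165]
ee_rot: [[1.0, -0.017, 0.001], [-0.017, -1.0, 0.0], [0.001, -0.0, -1.0]]
force: [0.7, -0.8, -1.9]
width: 0.234
```

Request:
jog_arm([
  [0,0,0.1,0,0,0,0.5],
  [0,0,0,0,0,0,0.5],
])

```text
clock: 10.92
tool_pos: [0.5391, 0.0383, 0.2155]
ee_rot: [[1.0, -0.017, 0.001], [-0.017, -1.0, 0.0], [0.001, -0.0, -1.0]]
force: [-0.8, 0.2, -1.9]
width: 0.242
```

Request:
jog_arm([
  [0,0,0.1,0,0,0,0.5],
  [0,0,0,0,0,0,0.5],
])

```text
clock: 11.18
tool_pos: [0.5393, 0.0383, 0.2155]
ee_rot: [[1.0, -0.017, 0.002], [-0.017, -1.0, 0.001], [0.002, -0.001, -1.0]]
force: [-0.8, 0.6, -2.8]
width: 0.234
```

Request:
jog_arm([
  [0,0,0.1,0,0,0,0.5],
  [0,0,0,0,0,0,0.5],
])

```text
clock: 11.42
tool_pos: [0.5395, 0.0384, 0.2154]
ee_rot: [[1.0, -0.017, 0.003], [-0.017, -1.0, 0.001], [0.003, -0.001, -1.0]]
force: [-1.2, -0.1, -1.5]
width: 0.233
```

Request:
jog_arm([
  [0,0,0.1,0,0,0,0.5],
  [0,0,0,0,0,0,0.5],
])

```text
clock: 11.68
tool_pos: [0.5395, 0.0384, 0.2154]
ee_rot: [[1.0, -0.017, 0.004], [-0.017, -1.0, 0.001], [0.004, -0.001, -1.0]]
force: [-1.5, -0.3, -0.1]
width: 0.234
```

Fitting contact felt at TCP z 0.2154 (tip ≈ 0.1167, as expected). Push with gradually more lead.

Request:
jog_arm([
  [0,0,0.2,0,0,0,0.5],
])

```text
clock: 11.8
tool_pos: [0.5401, 0.0385, 0.2145]
ee_rot: [[1.0, -0.018, 0.005], [-0.018, -1.0, 0.001], [0.005, -0.001, -1.0]]
force: [-3.8, -0.8, 15.1]
width: 0.236
```

Request:
jog_arm([
  [0,0,0.3,0,0,0,0.5],
])

```text
clock: 11.92
tool_pos: [0.5402, 0.0385, 0.2128]
ee_rot: [[1.0, -0.018, 0.006], [-0.018, -1.0, 0.001], [0.006, -0.001, -1.0]]
force: [-4.1, 0.0, 15.8]
width: 0.237
```

Request:
jog_arm([
  [0,0,0.4,0,0,0,0.5],
])

```text
clock: 12.05
tool_pos: [0.5402, 0.0385, 0.2102]
ee_rot: [[1.0, -0.018, 0.007], [-0.018, -1.0, 0.001], [0.007, -0.001, -1.0]]
force: [-5.0, -0.1, 15.9]
width: 0.234
```

Request:
jog_arm([
  [-0.06,0,0.3,0,-0.3,0,0.5],
])

```text
clock: 12.18
tool_pos: [0.5401, 0.0385, 0.2087]
ee_rot: [[1.0, -0.018, 0.003], [-0.018, -1.0, 0.001], [0.003, -0.001, -1.0]]
force: [-3.4, -0.4, 15.1]
width: 0.237
```

Request:
jog_arm([
  [-0.06,0,0.3,0,-0.3,0,0.5],
])

```text
clock: 12.3
tool_pos: [0.5403, 0.0385, 0.2072]
ee_rot: [[1.0, -0.018, 0.0], [-0.018, -1.0, 0.002], [0.0, -0.002, -1.0]]
force: [-2.4, -0.1, 15.0]
width: 0.233
```

```bash
python3 -c "
from h import *
s=st();row([.539,.038,.206],-1)
look('s7')"
```

```text
t 12.3 p [0.5403 0.0385 0.2072] F [-2.4 -0.1 15. ] M [-0.13  0.88 -0.03] w 0.233
[[1.0, -0.018, 0.0], [-0.018, -1.0, 0.002], [0.0, -0.002, -1.0]]
row [-0.13, 0.05, 0.12] [-0.09, -0.01, -0.04]
```

View pics/s7.png

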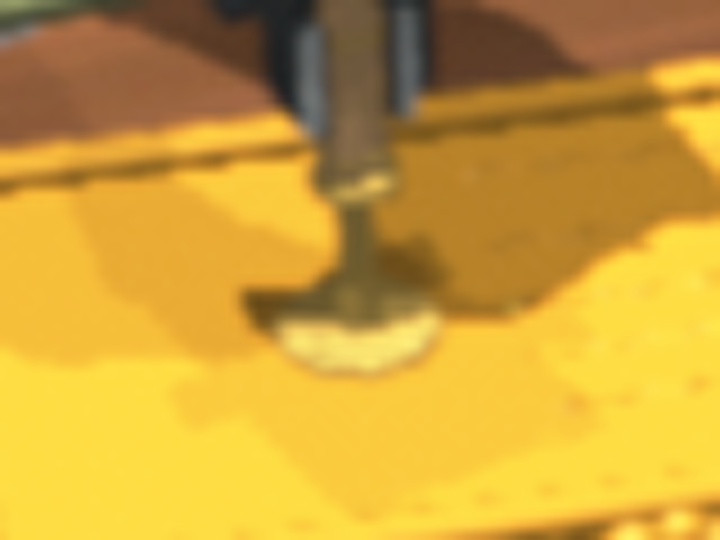

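Request:
jog_arm([
  [-0.05,0,0.3,0,0,0,0.5],
  [-0.03,0,0.3,0,0,0,0.5],
])

```text
clock: 12.6
tool_pos: [0.5403, 0.0384, 0.204]
ee_rot: [[1.0, -0.019, 0.003], [-0.019, -1.0, 0.002], [0.003, -0.002, -1.0]]
force: [-4.8, -0.8, 15.8]
width: 0.236
```

Request:
jog_arm([
  [-0.03,0,0.3,0,-0.1,0,0.5],
  [-0.03,0,0.3,0,-0.1,0,0.5],
])

```text
clock: 12.85
tool_pos: [0.5403, 0.0383, 0.2009]
ee_rot: [[1.0, -0.019, 0.002], [-0.019, -1.0, 0.002], [0.002, -0.002, -1.0]]
force: [-4.8, -0.4, 15.3]
width: 0.229
```

Request:
jog_arm([
  [-0.06,0,0.3,0,-0.2,0,0.5],
  [-0.06,0,0.3,0,-0.1,0,0.5],
])

```text
clock: 13.1
tool_pos: [0.5402, 0.0383, 0.1979]
ee_rot: [[1.0, -0.019, 0.001], [-0.019, -1.0, 0.002], [0.001, -0.002, -1.0]]
force: [-3.2, -0.0, 14.3]
width: 0.232
```

Request:
jog_arm([
  [-0.06,0,0.3,0,-0.1,0,0.5],
  [-0.06,0,0.3,0,-0.1,0,0.5],
])

```text
clock: 13.35
tool_pos: [0.5401, 0.0382, 0.1947]
ee_rot: [[1.0, -0.02, 0.001], [-0.02, -1.0, 0.003], [0.001, -0.003, -1.0]]
force: [-3.6, 0.0, 13.5]
width: 0.234
```

Request:
jog_arm([
  [-0.06,0,0.3,0,-0.1,0,0.5],
  [-0.06,0,0.3,0,-0.1,0,0.5],
])

```text
clock: 13.6
tool_pos: [0.5394, 0.0382, 0.19]
ee_rot: [[1.0, -0.02, -0.001], [-0.02, -1.0, 0.003], [-0.001, -0.003, -1.0]]
force: [-0.3, -0.4, -1.9]
width: 0.236
```

The resistance vanished at TCP z ≈ 0.190, as predicted for the drop. Wait a moment and look.

Request:
jog_arm([
  [0,0,0,0,0,0,0.5],
  [0,0,0,0,0,0,0.5],
])

```text
clock: 13.85
tool_pos: [0.5394, 0.0381, 0.189]
ee_rot: [[1.0, -0.02, -0.001], [-0.02, -1.0, 0.003], [-0.001, -0.003, -1.0]]
force: [0.4, 0.4, -1.1]
width: 0.236
```

```bash
python3 -c "
from h import *
s=st();row([.539,.038,.28],-1)
p,d=r.capture('scene')
cv2.imwrite('pics/s8.png',cv2.resize(p[150:235,190:290,::-1],None,fx=7,fy=7,interpolation=cv2.INTER_CUBIC))
for t in('fitting','dish'): print(t,[(np.round(x['position'],4).tolist(),round(x['score'],2)) for x in r.pinpoint('scene',t)[:3]])"
```

```text
t 13.85 p [0.5394 0.0381 0.189 ] F [ 0.4  0.4 -1.1] M [ 0.02 -0.   -0.06] w 0.236
[[1.0, -0.02, -0.001], [-0.02, -1.0, 0.003], [-0.001, -0.003, -1.0]]
row [-0.05, -0.01, -9.1] [-0.15, 0.07, -0.14]
fitting []
dish [([0.5343, 0.0392, -0.0036], 0.69)]
```

View pics/s8.png

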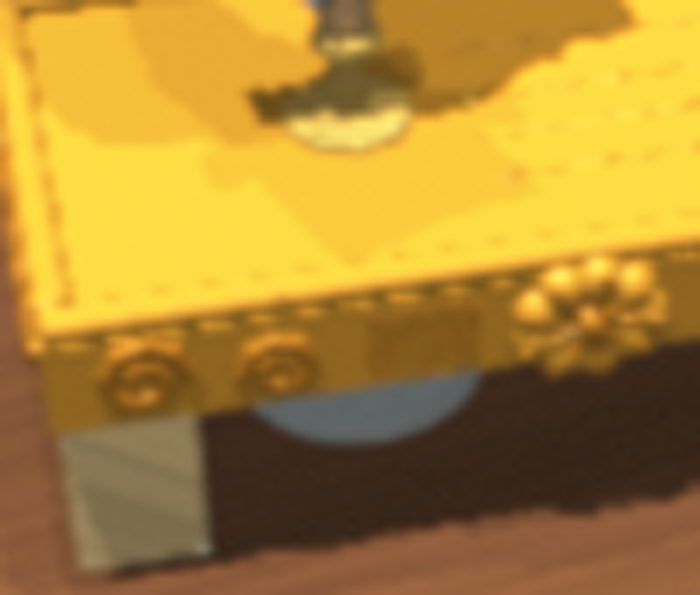

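Request:
jog_arm([
  [0,0,0.2,0,0,0,0.5],
  [0,0,0.2,0,0,0,0.5],
])

```text
clock: 14.25
tool_pos: [0.5394, 0.0382, 0.1849]
ee_rot: [[1.0, -0.02, -0.001], [-0.02, -1.0, 0.003], [-0.001, -0.003, -1.0]]
force: [-0.4, -0.2, -1.9]
width: 0.236
```

Request:
jog_arm([
  [0,0,-0.8,0,0,0,0.5],
  [0,0,-1.5,0,0,0,0.5],
])

```text
clock: 14.5
tool_pos: [0.5387, 0.038, 0.2077]
ee_rot: [[1.0, -0.02, -0.004], [-0.02, -1.0, 0.002], [-0.004, -0.002, -1.0]]
force: [0.9, 0.2, -2.7]
width: 0.234
```

```bash
python3 -c "
from h import *
s=st();row([.539,.038,.28],-1)"
```

```text
t 14.5 p [0.5387 0.038  0.2077] F [ 0.9  0.2 -2.7] M [ 0.02 -0.04  0.03] w 0.234
[[1.0, -0.02, -0.004], [-0.02, -1.0, 0.002], [-0.004, -0.002, -1.0]]
row [0.0, -0.02, -7.23] [-0.12, 0.21, -0.13]
```

Free. Retract gently with tilt kept corrected.

Request:
jog_arm([
  [0,0,-1,-0.1,0.2,0,0.5],
  [0,0,-1.2,0,0,0,0.5],
  [0,0,-1.5,0,0,0,0.5],
  [0,0,-2,0,0,0,0.5],
  [0,0,-1.5,0,0,0,0.5],
])

```text
clock: 15.12
tool_pos: [0.5387, 0.0379, 0.2845]
ee_rot: [[1.0, -0.02, 0.002], [-0.02, -1.0, 0.0], [0.002, -0.0, -1.0]]
force: [1.1, 0.7, -2.5]
width: 0.235
```

```bash
python3 -c "
from h import *
s=st();row([.538,-.337,.28],-1)"
```

```text
t 15.12 p [0.5387 0.0379 0.2845] F [ 1.1  0.7 -2.5] M [-0.04  0.03 -0.  ] w 0.235
[[1.0, -0.02, 0.002], [-0.02, -1.0, 0.0], [0.002, -0.0, -1.0]]
row [0.66, 37.49, 0.44] [-0.02, -0.09, -0.13]
```

Request:
jog_arm([
  [0.1,4,0,0,0,0,0.5],
  [0.1,5.5,0,0,0,0,0.5],
  [0.1,5.5,0,0,0,0,0.5],
  [0.1,5.5,0,0,0,0,0.5],
  [0.1,5.5,0,0,0,0,0.5],
])

```text
clock: 15.75
tool_pos: [0.543, -0.222, 0.2886]
ee_rot: [[1.0, -0.006, 0.01], [-0.006, -1.0, 0.004], [0.01, -0.004, -1.0]]
force: [1.3, 0.4, -2.2]
width: 0.234
```

```bash
python3 -c "
from h import *
s=st();row([.538,-.337,.28],-1)"
```

```text
t 15.75 p [ 0.543  -0.222   0.2886] F [ 1.3  0.4 -2.2] M [-0.05 -0.03  0.01] w 0.234
[[1.0, -0.006, 0.01], [-0.006, -1.0, 0.004], [0.01, -0.004, -1.0]]
row [-0.45, 11.51, 0.81] [-0.25, -0.58, 0.68]
```

Request:
jog_arm([
  [-0.2,5,0,-0.2,-0.5,0.5,0.5],
  [-0.1,4,0,0,0,0,0.5],
  [0,1.5,0.3,0,0,0,0.5],
  [0,0,0,0,0,0,0.5],
  [0,0,0,0,0,0,0.5],
])

```text
clock: 16.38
tool_pos: [0.5368, -0.3337, 0.2867]
ee_rot: [[1.0, -0.021, 0.001], [-0.021, -1.0, -0.001], [0.001, 0.001, -1.0]]
force: [0.9, 0.2, -3.0]
width: 0.238
```

```bash
python3 -c "
from h import *
s=st();row([.5385,-.3367,.26],-1)"
```

```text
t 16.38 p [ 0.5368 -0.3337  0.2867] F [ 0.9  0.2 -3. ] M [ 0.02 -0.02  0.03] w 0.238
[[1.0, -0.021, 0.001], [-0.021, -1.0, -0.001], [0.001, 0.001, -1.0]]
row [0.17, 0.29, 2.67] [0.03, -0.07, -0.2]
```

Request:
jog_arm([
  [0.15,0.3,2.5,0,0,-0.2,0.5],
  [0,0,2.5,0,0,0,0.5],
  [0,0,1.7,0,0,0,0.5],
  [0,0,0,0,0,0,0.5],
  [0,0,0,0,0,0,0.5],
])

```text
clock: 17.0
tool_pos: [0.5433, -0.3258, 0.2206]
ee_rot: [[1.0, -0.003, 0.006], [-0.003, -1.0, 0.005], [0.006, -0.005, -1.0]]
force: [-0.6, -0.1, -1.7]
width: 0.235
```

```bash
python3 -c "
from h import *
s=st();row([.5385,-.3367,.20],-1)
p,d=r.capture('scene'); cv2.imwrite('pics/s9.png',cv2.resize(p[130:270,60:200,::-1],None,fx=4,fy=4,interpolation=cv2.INTER_CUBIC))"
```

```text
t 17.0 p [ 0.5433 -0.3258  0.2206] F [-0.6 -0.1 -1.7] M [-0.02 -0.02 -0.02] w 0.235
[[1.0, -0.003, 0.006], [-0.003, -1.0, 0.005], [0.006, -0.005, -1.0]]
row [-0.48, 1.1, 2.05] [-0.26, -0.32, 0.83]
```

View pics/s9.png

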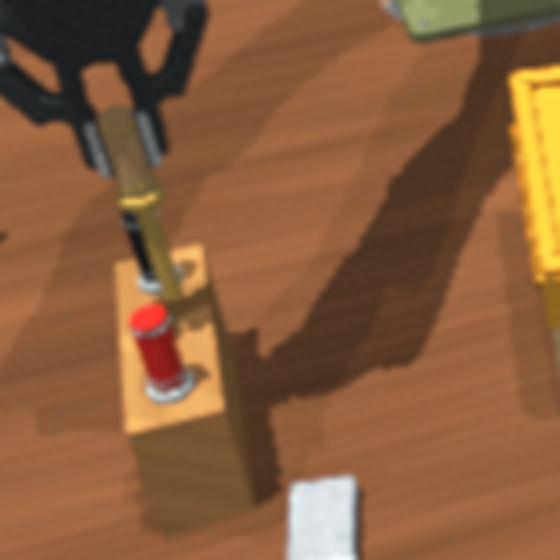

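Request:
jog_arm([
  [-0.5,1.1,0,-0.25,-0.3,0.8,0.5],
  [0,0,0,0,0,0,0.5],
  [0,0,0,0,0,0,0.5],
])

```text
clock: 17.42
tool_pos: [0.5385, -0.3382, 0.2224]
ee_rot: [[1.0, -0.018, 0.003], [-0.018, -1.0, -0.002], [0.003, 0.002, -1.0]]
force: [0.3, -0.3, -2.4]
width: 0.234
```

```bash
python3 -c "
from h import *
s=st();row([.5385,-.3367,.20],-1)"
```

```text
t 17.43 p [ 0.5385 -0.3382  0.2224] F [ 0.3 -0.3 -2.4] M [ 0.03 -0.03 -0.01] w 0.234
[[1.0, -0.018, 0.003], [-0.018, -1.0, -0.002], [0.003, 0.002, -1.0]]
row [-0.01, -0.16, 2.24] [0.1, -0.15, -0.05]
```

Request:
jog_arm([
  [0,-0.15,0.6,0.1,-0.15,0,0.5],
  [0,0,0.6,0,0,0,0.5],
  [0,0,0.6,0,0,0,0.5],
  [0,0,0,0,0,0,0.5],
])

```text
clock: 17.92
tool_pos: [0.5383, -0.3362, 0.2026]
ee_rot: [[1.0, -0.018, -0.001], [-0.018, -1.0, 0.001], [-0.001, -0.001, -1.0]]
force: [1.0, 0.4, -1.7]
width: 0.236
```

```bash
python3 -c "
from h import *
s=st();row([.5385,-.3367,.19],-1)
p,d=r.capture('scene'); cv2.imwrite('pics/s10.png',cv2.resize(p[160:240,70:150,::-1],None,fx=7,fy=7,interpolation=cv2.INTER_CUBIC))
e=s['tool_pos']+np.array([0,0,-.0987]);print((proj('scene',[e,[.5385,-.3367,.09]])-[70,160]+.5)*7)"
```

```text
t 17.93 p [ 0.5383 -0.3362  0.2026] F [ 1.   0.4 -1.7] M [ 0.07 -0.01  0.07] w 0.236
[[1.0, -0.018, -0.001], [-0.018, -1.0, 0.001], [-0.001, -0.001, -1.0]]
row [0.02, 0.05, 1.26] [-0.06, 0.06, -0.04]
[[212.64840948 340.15641348]
 [220.8889626  369.67959034]]
```

View pics/s10.png

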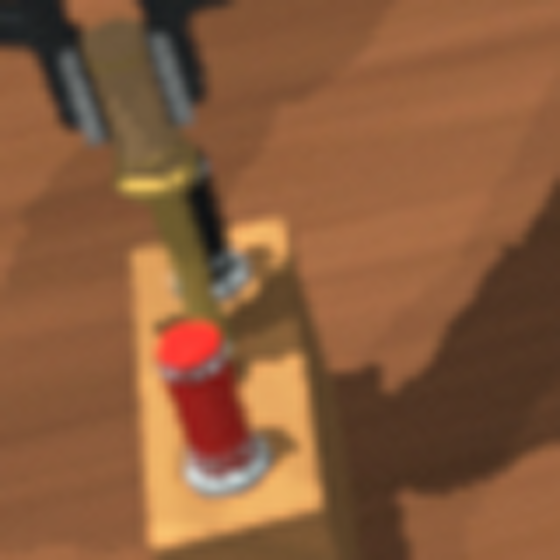

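Request:
jog_arm([
  [0,0,0.6,0,0,0,0.5],
  [0,0,0.5,0,0,0,0.5],
  [0,0,0.4,0,0,0,0.5],
  [0,0,0,0,0,0,0.5],
])

```text
clock: 18.48
tool_pos: [0.5387, -0.3365, 0.1869]
ee_rot: [[1.0, -0.018, -0.0], [-0.018, -1.0, 0.0], [-0.0, -0.0, -1.0]]
force: [-0.1, -0.2, -2.7]
width: 0.234
```

```bash
python3 -c "
from h import *
s=st();row([.5385,-.3367,.1145],-1)"
```

```text
t 18.48 p [ 0.5387 -0.3365  0.1869] F [-0.1 -0.2 -2.7] M [-0.02  0.   -0.02] w 0.234
[[1.0, -0.018, -0.0], [-0.018, -1.0, 0.0], [-0.0, -0.0, -1.0]]
row [-0.01, 0.03, 7.24] [-0.03, 0.01, -0.04]
```

Tip is at the mouth without contact; lower on.

Request:
jog_arm([
  [0,0,0.5,0,0,0,0.5],
  [0,0,0.6,0,0,0,0.5],
  [0,0,0.6,0,0,0,0.5],
  [0,0,0.6,0,0,0,0.5],
  [0,0,0.3,0,0,0,0.5],
])

```text
clock: 19.1
tool_pos: [0.5388, -0.3365, 0.1593]
ee_rot: [[1.0, -0.018, 0.0], [-0.018, -1.0, 0.0], [0.0, -0.0, -1.0]]
force: [0.1, 0.3, -1.7]
width: 0.233
```

```bash
python3 -c "
from h import *
s=st();row([.5385,-.3367,.1145],-1)"
```

```text
t 19.1 p [ 0.5388 -0.3365  0.1593] F [ 0.1  0.3 -1.7] M [-0.01 -0.   -0.  ] w 0.233
[[1.0, -0.018, 0.0], [-0.018, -1.0, 0.0], [0.0, -0.0, -1.0]]
row [-0.03, 0.02, 4.48] [-0.02, -0.02, -0.05]
```

Request:
jog_arm([
  [0,0,0.7,0,0,0,0.5],
  [0,0,0.8,0,0,0,0.5],
  [0,0,0.8,0,0,0,0.5],
  [0,0,0.8,0,0,0,0.5],
  [0,0,0.6,0,0,0,0.5],
])

```text
clock: 19.73
tool_pos: [0.539, -0.3366, 0.1197]
ee_rot: [[1.0, -0.018, 0.001], [-0.018, -1.0, 0.0], [0.001, -0.0, -1.0]]
force: [0.0, -0.3, -1.0]
width: 0.237
```

```bash
python3 -c "
from h import *
s=st();row([.5385,-.3367,.1137],-1)"
```

```text
t 19.73 p [ 0.539  -0.3366  0.1197] F [ 0.  -0.3 -1. ] M [-0.01 -0.01 -0.  ] w 0.237
[[1.0, -0.018, 0.001], [-0.018, -1.0, 0.0], [0.001, -0.0, -1.0]]
row [-0.05, 0.01, 0.6] [-0.01, -0.03, -0.05]
```

Request:
jog_arm([
  [0,0,0.2,0,0,0,0.5],
  [0,0,0.2,0,0,0,0.5],
  [0,0,0.1,0,0,0,0.5],
  [0,0,0,0,0,0,0.5],
])

```text
clock: 20.23
tool_pos: [0.5391, -0.3367, 0.1143]
ee_rot: [[1.0, -0.018, 0.001], [-0.018, -1.0, 0.0], [0.001, -0.0, -1.0]]
force: [1.0, 0.1, -1.3]
width: 0.235
```

Request:
jog_arm([
  [0,0,0.1,0,0,0,0.5],
  [0,0,0,0,0,0,0.5],
])

```text
clock: 20.48
tool_pos: [0.5394, -0.3369, 0.1138]
ee_rot: [[1.0, -0.018, 0.002], [-0.018, -1.0, -0.0], [0.002, 0.0, -1.0]]
force: [-0.5, 0.1, -1.6]
width: 0.237
```

Collar touches the rack at the original height. Open in place.

Request:
jog_arm([
  [0,0,0,0,0,0,3],
  [0,0,0,0,0,0,5],
  [0,0,0,0,0,0,6.5],
  [0,0,0,0,0,0,6.5],
  [0,0,0,0,0,0,6.5],
])

```text
clock: 21.1
tool_pos: [0.5402, -0.3373, 0.1146]
ee_rot: [[1.0, -0.018, 0.003], [-0.018, -1.0, -0.001], [0.003, 0.001, -1.0]]
force: [0.4, 0.5, 0.3]
width: 0.76
```

Request:
jog_arm([
  [0,0,-1,0,0,0,6.5],
  [0,0,-1.5,0,0,0,6.5],
  [0,0,-1.5,0,0,0,6.5],
  [0,0,-2,0,0,0,6.5],
  [0,0,-2,0,0,0,6.5],
])

```text
clock: 21.72
tool_pos: [0.5398, -0.3371, 0.1998]
ee_rot: [[1.0, -0.018, 0.003], [-0.018, -1.0, -0.001], [0.004, 0.001, -1.0]]
force: [0.1, -0.0, -0.0]
width: 0.759
```

Request:
jog_arm([
  [0,0,-3,0,0,0,6.5],
  [-3,4,-3,0,0,0,6.5],
  [-5,3,0,0,0,0,6.5],
  [-5,3,0,0,0,0,6.5],
  [-4,2,0,0,0,0,6.5],
])

```text
clock: 22.35
tool_pos: [0.3702, -0.4561, 0.2692]
ee_rot: [[1.0, -0.009, 0.017], [-0.009, -1.0, -0.009], [0.017, 0.008, -1.0]]
force: [0.7, 0.3, 0.0]
width: 0.762
```

Request:
jog_arm([
  [-3,2,0,0,0,0,6.5],
  [0,0,0,0,0,0,6.5],
  [0,0,0,0,0,0,6.5],
  [0,0,0,0,0,0,6.5],
])

```text
clock: 22.85
tool_pos: [0.3361, -0.4785, 0.273]
ee_rot: [[1.0, -0.015, 0.018], [-0.015, -1.0, -0.013], [0.018, 0.013, -1.0]]
force: [0.2, -0.1, -0.5]
width: 0.76
```

```bash
python3 -c "
from h import *
s=st()
p,d=r.capture('scene'); 
cv2.imwrite('pics/e1.png',cv2.resize(p[:,:,::-1],(800,600),interpolation=cv2.INTER_CUBIC))
a=cv2.resize(p[150:250,70:170,::-1],None,fx=4,fy=4,interpolation=cv2.INTER_CUBIC)
for t in('fitting','dish','drift'): print(t,[(np.round(x['position'],4).tolist(),round(x['score'],2)) for x in r.pinpoint('scene',t)[:3]])
p,d=r.capture('top')
b=cv2.resize(p[160:260,360:460,::-1],None,fx=4,fy=4,interpolation=cv2.INTER_CUBIC)
cv2.imwrite('pics/e2.png',np.hstack([a,b])); np.save('pics/te.npy',d)
cv2.imwrite('pics/e3.png',cv2.resize(p[185:231,235:281,::-1],None,fx=11,fy=11,interpolation=cv2.INTER_CUBIC))
for t in('fitting','dish','drift'): print(t,[(np.round(x['position'],4).tolist(),round(x['score'],2)) for x in r.pinpoint('top',t)[:3]])
X=cloud('top',d);m=(abs(X[...,0]-.54)<.11)&(abs(X[...,1]+.337)<.06)&(X[...,2]>.125)
n,L=cv2.connectedComponents(m.astype(np.uint8))
for i in range(1,n):
  q=L==i
  if q.sum()>5: print(q.sum(),X[q].mean(0),X[q].max(0))
"
```

```text
t 22.85 p [ 0.3361 -0.4785  0.273 ] F [ 0.2 -0.1 -0.5] M [ 0.01  0.02 -0.03] w 0.76
[[1.0, -0.015, 0.018], [-0.015, -1.0, -0.013], [0.018, 0.013, -1.0]]
fitting [([0.5501, 0.0838, 0.0004], 0.26)]
dish []
drift []
fitting [([0.5337, 0.0355, 0.0036], 0.51), ([0.5917, -0.3415, 0.0136], 0.22)]
dish []
drift [([0.5397, -0.3375, 0.0133], 0.47)]
82 [ 0.59302273 -0.33489104  0.14583334] [ 0.60320981 -0.32634915  0.15434332]
83 [ 0.53902157 -0.33273942  0.14567408] [ 0.55009494 -0.32452481  0.15452699]
78 [ 0.48345845 -0.33182684  0.14668877] [ 0.49499699 -0.32356505  0.15557834]
```

View pics/e1.png

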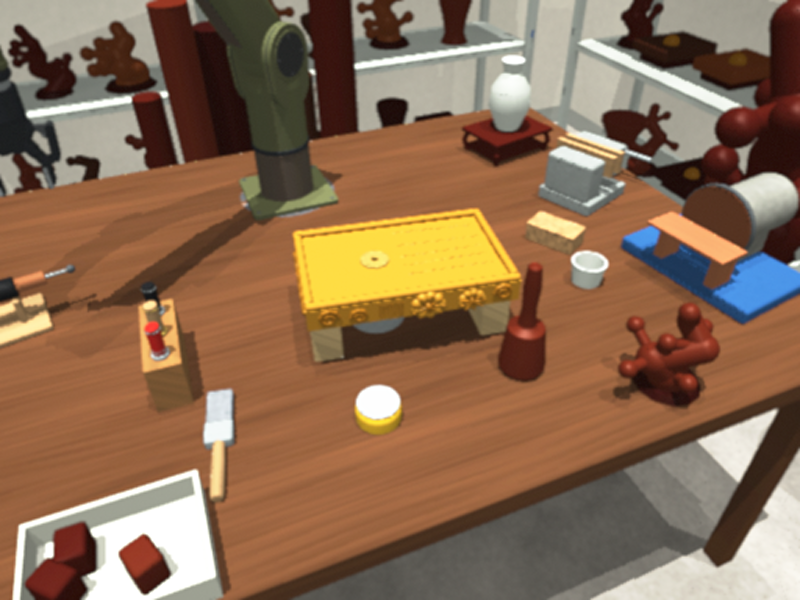

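View pics/e2.png

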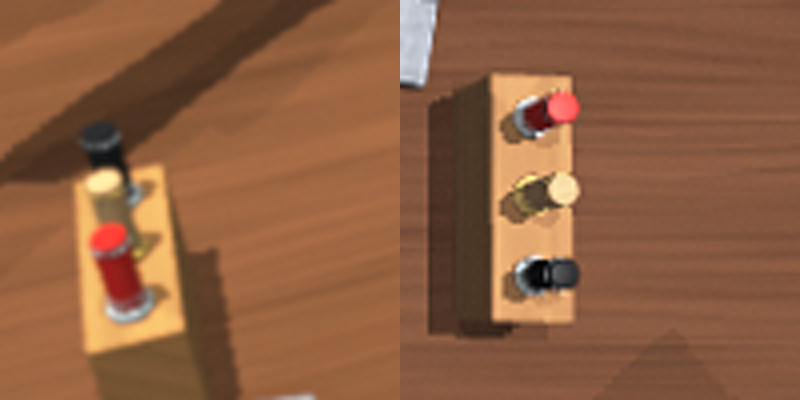

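View pics/e3.png

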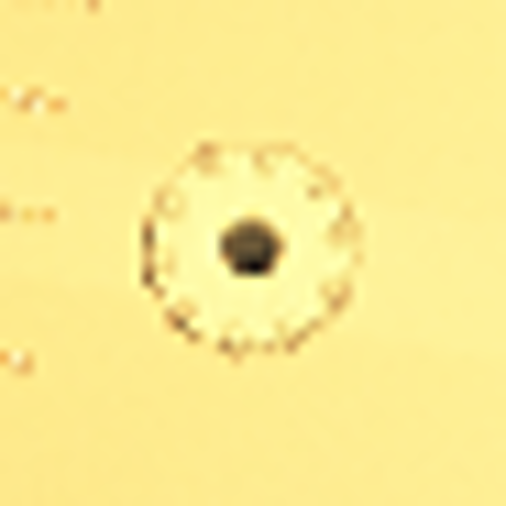

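The bore is now dark through the hole at (252,247). The drift hangs upright beside its neighbours, and mallet, wax, brush, cork block and cup look unmoved. Hand in.

```bash
python3 -c "
from h import *
X=cloud('top',np.load('pics/te.npy'));print(np.round(X[203:211,253:262,2],3).min())
print(r.sign_off())"
```

```text
0.054
the job is handed in; nothing more can be done
None
```

The fitting is out and the brass drift is back upright in its middle hole in the rack. I handed the job in at about 23 s of the 72 s allowed.

**Pushing out the fitting:**
- The drift entered the rosette hole on the first approach, with no contact felt.
- It touched the fitting about 13 mm below the tray's top face.
- A steady push read 13–16 N upward at the wrist (about 15–18 N on the drift, allowing for its weight), with up to 5 N sideways. Both are below the 30 N and 20 N limits.
- The resistance vanished with the drift's end at about 91 mm, where the drop was expected.

**Last checks:**
- **Fitting:** the top camera sees a dark, empty hole. Depth through it reaches down to about 54 mm, roughly where the top of a fitting standing in the dish would be. The detector places the fitting's base at about z = 4 mm, which is the dish floor, but with a score of only 0.51. From the scene camera the detector gave a low-score (0.26) position 48 mm away in y, which I discounted.
- **Drift:** its handle sits within about 1 mm of where it started and it looks upright. The detector puts its lower end at about 13 mm. The gripper is open and clear.
- **Everything else:** nothing on the bench looked moved by eye.
- **Not confirmed:** I could not see the fitting lying in the dish, because the tray hides it. The dish was not detected in the last pictures, though it shows under the tray where it had been.

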